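# Send a specimen carrier through the check flap of the intake bay

## Task

Swing the bench magnifier off the steel tray, round to its stop, and leave it there. Then lift the white specimen carrier out of the tray, stand it on the lane in front of the intake bay with its tall block towards the flap, let go, and push it from behind through the hanging flap until all of it is inside and the flap has fallen shut behind it. Keep the carrier upright and leave the other things on the bench where they are.

Things in the scene. Friction and masses are not known exactly. Their poses are not given: they have to be found in the camera images.
- carrier_block (a point): Loose white plastic carrier, 0.2-0.4 kg, at first in the tray. Base 115 x 70 x 30 mm high; on its front 50 mm stands a block 50 mm wide, top 62 mm over the underside (thin black caps on it), low light tail behind; most weight below the block. This point: middle of the block, 31 mm over the underside. x forward (tail to block), y across, z up. Grip the block across y, 30 to 62 mm up.
- carrier_tail (a point): Middle of the rear end face of the carrier's low tail (65 mm long, 70 mm wide, 30 mm high), 15 mm over the underside, 90 mm behind the block point: push here. Axes as the carrier's.
- gate (a point): Fixed steel intake bay: point on its floor (4 mm above the bench) in mid-gate, below the flap. x points inward along the lane, away from the robot; y across; z up. Level floor from x = -230 mm (open lane, robot's side) to +200 mm (end wall), between two rails 92 mm apart inside, 8 mm wide, 12 mm high. Beyond the gate, clear roof and sides let things in through the gate only.
- crossbar (a point): Right above the gate point, on the underside of the crossbar that carries the flap, 172 mm above the floor; bar 140 mm long, 14 mm high, from 8 mm before the gate point to 28 mm behind it. Its two posts (116 mm apart inside) and the bay's clear sides begin 12 mm behind the gate point: an upright gripper's wide body strikes them before the carrier is in, so lean the tool back, fingertips forward.
- flap (a joint): Aluminium check flap, 106 wide x 125 mm long, hung from a level hinge 170 mm over the floor; lower edge 45 mm over it: clears the carrier's tail, not its block. 0 = hanging shut; positive (rad) = swung inward, at most 1.2; opens inward only, under 2 N, falls shut by itself. The block props it open until the tail's end is about 3 mm inside the gate.
- magnifier (a joint): Bench magnifier: level arm turning about an upright post; 0 to 0.25 rad at the start, its round lens head (116 mm across, centre 232 mm from the axis) over the tray. Grows (rad) swinging clockwise seen from above, away from the bay, to the stop at 1.25. Takes about 2 N at the knob, stays where left. Arm 22 mm wide; top 205 mm, lens head's underside 181 mm above the bench.
- magnifier_knob (a point): Middle of the upright black knob on the magnifier arm: cylinder 26 mm across, 50 mm tall, 150 mm from the turning axis, foot 205 mm and top 255 mm above the bench. x points along the arm from lens head to post, z up.
- pivot (a point): Point on the magnifier's upright turning axis, 210 mm above the bench. Round white foot 110 mm across; the hub on the post is 32 mm across, top 220 mm above the bench.
- tray: Fixed steel tray 220 x 180 mm, rim 25 mm high, walls and floor 4 mm thick. Origin at the centre of its underside; x along its long side.
- amber_bottle: Bystander: amber glass bottle, 84 mm across, 150 mm tall. Origin at the centre of its underside.
- vial_a: Bystander: clear glass vial with a black cap, 40 mm across, 85 mm tall. Origin at the centre of its underside.
- vial_b: Bystander: second clear glass vial, like vial_a.
- dish: Bystander: flat glass dish, 90 mm across, 16 mm high. Origin at the centre of its underside.
- bowl_a: Bystander: steel bowl, 120 mm across, 40 mm high. Origin at the centre of its underside.
- bowl_b: Bystander: second steel bowl, like bowl_a.
- spatula: Bystander: spatula with a black handle, 180 mm long, lying flat. x along its length.

How it is judged:
On the way, in this order (a step that is already met when the one before it is completed fails the run):
1. the magnifier is swung off the tray (beyond 1.0 rad of its 1.25) (value of joint magnifier above 1 rad), for 0.2 s.
2. the carrier stands released on the lane in front of the shut flap, its block towards the flap (angle between carrier_block's own z axis and vertical below 0.1 rad and z of carrier_block in the frame of gate below 0.037 m and y of carrier_block in the frame of gate between -0.03 and 0.03 m and y of carrier_tail in the frame of gate between -0.03 and 0.03 m and x of carrier_block in the frame of gate below -0.03 m and x of carrier_tail in the frame of gate between -0.24 and -0.115 m and contact force between the fingers and carrier below 0.05 N and value of joint flap below 0.06 rad and linear speed of carrier below 0.02 m/s), for 0.2 s.
3. the carrier, upright on the floor, has pushed the flap open and is part way through the gate (angle between carrier_block's own z axis and vertical below 0.1 rad and z of carrier_block in the frame of gate below 0.037 m and y of carrier_block in the frame of gate between -0.03 and 0.03 m and y of carrier_tail in the frame of gate between -0.03 and 0.03 m and value of joint flap above 0.2 rad and contact force between flap and carrier above 0.02 N and x of carrier_block in the frame of gate above -0.03 m and x of carrier_tail in the frame of gate below 0 m), for 0.05 s.
At the end, for the whole second after the job is handed in: Magnifier within 0.25 rad of its stop; carrier upright (0.1 rad), released and at rest on the bay's floor, tail end at least 2 mm inside the gate, block and tail within 30 mm of the lane's middle line; flap shut (under 0.06 rad) (value of joint magnifier above 1 rad and angle between carrier_block's own z axis and vertical below 0.1 rad and z of carrier_block in the frame of gate below 0.037 m and y of carrier_block in the frame of gate between -0.03 and 0.03 m and y of carrier_tail in the frame of gate between -0.03 and 0.03 m and x of carrier_tail in the frame of gate above 0.002 m and value of joint flap below 0.06 rad and linear speed of carrier below 0.02 m/s and contact force between the fingers and carrier below 0.05 N); the robot touches nothing.
It fails at once if the carrier is tipped by more than 0.5 rad (angle between carrier_block's own z axis and vertical above 0.5 rad).
It fails at once if one of the bystanders is moved by more than 40 mm (distance of any of amber_bottle, vial_a, vial_b, dish, bowl_a, bowl_b, spatula from where it was at the start of the episode above 0.04 m).
It also fails if it takes over 67 s, if anything falls off the work surface, if the arm or the gripper's body presses on something with over 40 N, if the wrist force passes 120 N, or if a joint passes its speed limit or range.

## Robot

A 6-joint arm with a two-finger parallel gripper is mounted at the origin on the work surface. World frame = base frame: x ahead of the robot, y to its left, z up, the work surface at z = 0. Lengths are in m, angles in rad, forces in N, time in s.
With the tool pointing down it reaches from about 0.325 to 1 m from the base axis. Payload 5.1 kg.
Tool frame: the origin (TCP) lies on the centre line of the jaws, within the pads' length; the fingertips stand bot.finger_overhang ahead of it and the grasp point (between the pads) lies 5 mm behind it (bot.finger_overhang is the distance from the TCP to the fingertips, in m); z points along the fingers, y is the direction in which the jaws open and shut (so a half turn about z gives the same grasp; the last joint's range is limited). The gripper opens to 85 mm and grips with 20 to 120 N. Pads are 22 mm wide; open, the fingers measure 114 mm over their backs; the gripper's body (76 mm by 85 mm) begins 54 mm behind the grasp point. The pads swing forward as they close: fully open they stand 13 mm farther back than shut.
Start: joints at [-1.372, 0.124, 1.65, -0, 1.367, -0.083], TCP at [0.181, -0.624, 0.245] pointing down, gripper open.
Joint ranges: [-2.61, 2.61], [-1.02, 2.33], [0.03, 2.71], [-1.35, 4.49], [0.32, 2.68], [-2.91, 2.91]. Speed limits (rad/s): [2.57, 2.57, 3.14, 3.14, 3.14, 3.14].

## Interface

Orientations are given as a unit quaternion [w, x, y, z].
In Python, from station import bot gives the robot as it stands. The module is installed in compiled form; this text tells all that it offers.
- The arm moves only by the shell command python3 -m crank 'ROWS' [FORCE]. ROWS is text: rows parted by semicolons, each of 7 numbers parted by spaces: the closure, from -1 (fully open) to 1 (shut), then the shift along the world's x, y, z as a fraction of full scale, then the turn, a rotation vector about the world's x, y, z as a fraction of full scale. In form: gripper tx ty tz rx ry rz; .... A call has 1 to 5 rows; each row is the pose to reach, as a shift and turn from the pose measured when the call began, turning the shorter way round; what a row does not reach only later rows make up. Full scale, the value 1, is 25 cm for a shift and 2 pi rad for a turn. A row lasts 1/12 s, in which the tool goes at most 41.7 mm and 7.16 degrees, less where a joint would pass 70% of its speed; a pose out of reach is approached as far as the arm can. A call with a number of a shift or a turn outside -1 to 1 is refused whole. A call with a gripper value outside its range is refused whole. The fingers move at their own pace and stop on an object; FORCE is the grip in N (left out, the last holds). Time passes only in rows, so rows that repeat a pose let the fingers close. It gives the time, the measured TCP pose, the force and the opening at its end, in the units of the state.
- bot.observe(): the state, without advancing time (a new reading comes with each control period).
- bot.capture(name): name is "side" or "top"; returns a dict with "image" (384x512x3 uint8, blue, green, red), "K" (3x3 intrinsics, pixels), "position" and "attitude" of the camera in the world. Camera axes: x right, y down, z forward; pixel columns grow to the right and rows downward; lengths in m; the calibration is good to about 2 mm. A picture is of the moment at which its call begins. There is no depth.
- bot.hand_in(): hands the job in, once; it reports no verdict.
The state is a dict: "time_s": time; "qpos": joint angles; "qd": joint speeds; "effort": joint torques, N m; "tcp_pos": TCP position; "tool_rot": TCP orientation; "force": force on the tool from outside, world axes, zero at the start; "ft_torque": the same for the moment, N m; "width": finger opening in m.
Only numpy, scipy, OpenCV 4.12 (cv2) and the standard library are available. Lean on these libraries where they do the work, as an engineer would, in place of code of your own. Each camera call takes 0.05 s, during which the arm holds its last target. There are 200 camera calls.

## Working session

There is one attempt and no reset: what is moved stays moved. The work goes in short steps, Python scripts to look and compute and a shell command to move; the robot and the scene stay as the last step left them, time stands still between calls to the robot, and variables do not carry over. Pictures are saved under pics/ and viewed, about 8 in all and at most 12, crops included, and the job is handed in when it is done.

```bash
mkdir -p pics
cat > h.py <<'E'
import numpy as np, cv2
from scipy.spatial.transform import Rotation as R
from station import bot
def cam(c):
    a=np.array(c["attitude"],float)
    M=a if a.shape==(3,3) else R.from_quat(a[[1,2,3,0]]).as_matrix()
    return np.array(c["K"]),np.array(c["position"]),M
def proj(c,p):
    K,t,M=cam(c); q=K@(M.T@(np.array(p)-t)); return q[:2]/q[2]
def at_z(c,uv,z):
    K,t,M=cam(c); d=M@np.linalg.inv(K)@[uv[0],uv[1],1]; return t+d*(z-t[2])/d[2]
def shot(n,f,crop=None,s=1):
    c=bot.capture(n); im=c["image"]
    np.save("pics/%s.npy"%f,c,allow_pickle=True)
    if crop: x0,y0,x1,y1=crop; im=im[y0:y1,x0:x1]
    cv2.imwrite("pics/%s.png"%f,cv2.resize(im,None,fx=s,fy=s,interpolation=cv2.INTER_CUBIC)); return c
def load(f): return np.load("pics/%s.npy"%f,allow_pickle=True).item()
E
python3 - <<'E'
from h import *
for n in("top","side"):
    c=shot(n,n+"0",s=1.5); print(n,cam(c))
print(bot.observe(),bot.finger_overhang)
E
```

```text
top (array([[425.45550553,   0.        , 251.96430074],
       [  0.        , 425.45550553, 192.37242823],
       [  0.        ,   0.        ,   1.        ]]), array([ 0.38136657, -0.04766501,  1.35860244]), array([[-0.01971521, -0.98840513,  0.15055431],
       [-0.99952788,  0.02303426,  0.02033334],
       [-0.02356549, -0.15008236, -0.98839261]]))
side (array([[354.52369342,   0.        , 253.35619674],
       [  0.        , 354.52369342, 196.77245862],
       [  0.        ,   0.        ,   1.        ]]), array([ 0.49404323, -0.70748727,  0.84068358]), array([[ 0.99252391, -0.07162846,  0.09882133],
       [-0.1207766 , -0.69308107,  0.71066985],
       [ 0.01758701, -0.71729212, -0.69655058]]))
{'time_s': 0.1, 'qpos': array([-1.37164216e+00,  1.24426287e-01,  1.65158393e+00,  1.78539725e-05,
        1.36755559e+00, -8.25966646e-02]), 'qd': array([-0.00058875, -0.00156143, -0.00300252, -0.00186253,  0.00010401,
       -0.0005624 ]), 'effort': array([ 6.96775660e-04, -4.24934042e+01, -3.66652000e+01, -9.20497837e-05,
        3.93406895e-03,  1.04062448e-05]), 'tcp_pos': array([ 0.18059218, -0.62382678,  0.24415727]), 'tool_rot': array([-9.85408837e-04,  9.90093231e-01,  1.40408049e-01, -4.87371685e-05]), 'force': array([ 0.0585581 ,  0.67129775, -0.14896272]), 'ft_torque': array([-0.02015262, -0.01549242, -0.02061197]), 'width': 0.08551737703925791} 0.014
```

View pics/top0.png

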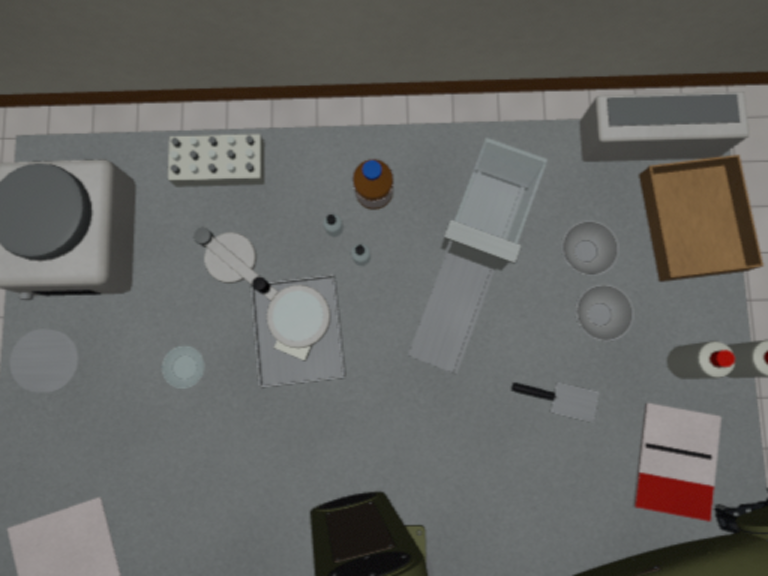

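View pics/side0.png

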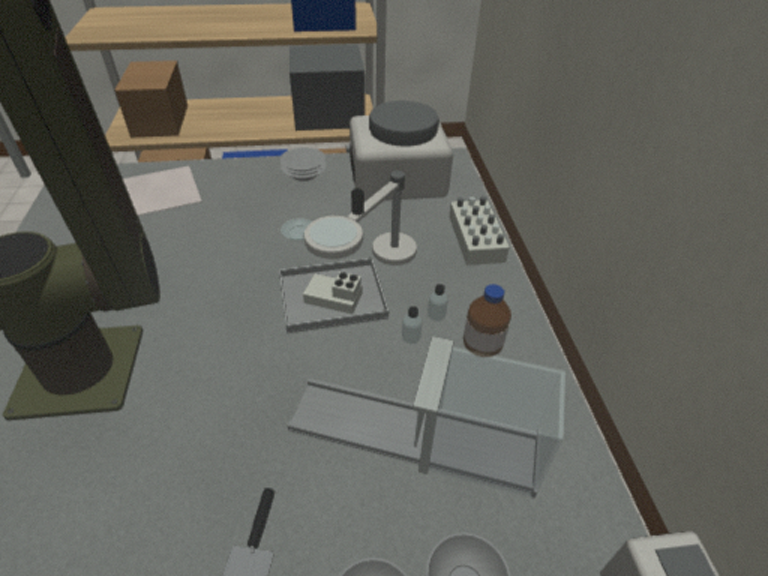

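The top view shows the knob at about (262,285), the hub (204,236), the lens (298,316) and the lane's near end at (410,356)–(456,371), in 1.5x pixels. The side view shows the carrier in the tray, with the block at (347,283) and the tail to its left. Next, an enlarged composite.

Run:
```python
from h import *
t=load("top0");s=load("side0")
a=cv2.resize(t["image"][85:255,265:375],None,fx=3.5,fy=3.5,interpolation=cv2.INTER_CUBIC) #385x595
b=cv2.resize(s["image"][165:225,180:262],None,fx=5,fy=5,interpolation=cv2.INTER_CUBIC) #410x300
d=cv2.resize(t["image"][145:245,125:242],None,fx=3,fy=3,interpolation=cv2.INTER_CUBIC)[:,:]
o=np.zeros((600,800,3),np.uint8);o[:595,:385]=a;o[:300,390:800]=b;o[300:600,390:741]=d
cv2.imwrite("pics/c1.png",o)
P=lambda c,u,v,z:at_z(c,(u/1.5,v/1.5),z).round(3)
print("knobtop",P(t,262,285,.255),"hub",P(t,204,236,.22),"lens",P(t,298,316,.19))
print("knob side",P(s,358,193,.255),"hub side",P(s,397,178,.22))
print("lane near",P(t,410,356,.016),P(t,456,371,.016))
print("bar",P(t,446,230,.19),P(t,519,252,.19))
```

```text
knobtop [0.561 0.179 0.255] hub [0.66  0.294 0.22 ] lens [0.512 0.125 0.19 ]
knob side [0.569 0.181 0.255] hub side [0.663 0.284 0.22 ]
lane near [ 0.442 -0.084  0.016] [ 0.409 -0.179  0.016]
bar [ 0.667 -0.153  0.19 ] [ 0.622 -0.287  0.19 ]
```

View pics/c1.png

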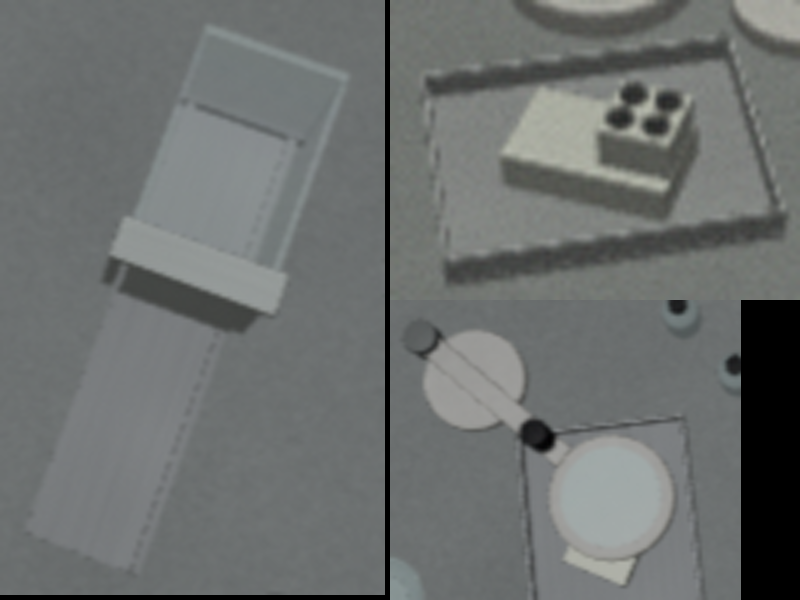

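The crop shows lane near corners at (27,533) and (134,573), and the bar's top face with corners (122,218), (287,275), (277,312). It also shows the carrier with its tail to the left (rear top corners (503,153) and (545,90)) and the block's top face near (598,133), (623,85), (693,97), (672,142).

Run:
```python
from h import *
t=load("top0");s=load("side0")
T=lambda u,v,z:at_z(t,(265+u/3.5,85+v/3.5),z)
S=lambda u,v,z:at_z(s,(180+(u-390)/5,165+v/5),z)
n1,n2=T(27,533,.016),T(134,573,.016);print("near",n1,n2,np.linalg.norm(n1-n2),(n1+n2)/2)
f1,f2,f3=T(122,218,.19),T(287,275,.19),T(277,312,.19);print("bar",f1,f2,f3,np.linalg.norm(f1-f2))
e=(f2-f1);ang=np.arctan2(e[0],-e[1])  # x axis yaw
print("yaw from bar",np.degrees(np.arctan2(e[0],-e[1])), )
yx=-e/np.linalg.norm(e); x=np.array([yx[1],-yx[0],0]); gb=(f1+f2)/2-x*.028; print("gate from bar",gb,x)
w1,w2=T(197,104,.004),T(297,142,.004);print("endwall",w1,w2,(w1+w2)/2)
m=(n1+n2)/2; d=(w1+w2)/2-m; print("lane len",np.linalg.norm(d),"yaw",np.degrees(np.arctan2(d[1],d[0])),"gate",m+d*230/430)
c=[S(598,133,.066),S(623,85,.066),S(693,97,.066),S(672,142,.066)];print("block",*c,np.mean(c,0))
r=[S(503,153,.034),S(545,90,.034)];print("tailrear",*r,np.mean(r,0),np.linalg.norm(r[0]-r[1]))
print("frontbottom",S(668,213,.004))
d=np.mean(c,0)-np.mean(r,0);print("carrier yaw",np.degrees(np.arctan2(d[1],d[0])),np.linalg.norm(d[:2]))
for q in[(427,83),(728,42),(783,217),(448,265)]:print("tray",S(*q,.025))
o=bot.observe();print(R.from_quat(o["tool_rot"][[1,2,3,0]]).as_matrix().round(3))
```

```text
near [ 0.44179606 -0.08236331  0.016     ] [ 0.40431773 -0.17671385  0.016     ] 0.10152167464105412 [ 0.4230569  -0.12953858  0.016     ]
bar [ 0.68465493 -0.16106051  0.19      ] [ 0.63452702 -0.29064778  0.19      ] [ 0.60469193 -0.28114434  0.19      ] 0.13894483408337452
yaw from bar -21.147836709044064
gate from bar [ 0.6334767  -0.21575242  0.19      ] [ 0.93265265 -0.36077561  0.        ]
endwall [ 0.8415245  -0.25366763  0.004     ] [ 0.80189435 -0.345411    0.004     ] [ 0.82170943 -0.29953932  0.004     ]
lane len 0.4335528675925409 yaw -23.0952602388347 gate [ 0.63628964 -0.22046921  0.0095814 ]
block [0.50639222 0.11669641 0.066     ] [0.52523909 0.16075727 0.066     ] [0.56966034 0.14447732 0.066     ] [0.55241321 0.10362249 0.066     ] [0.53842621 0.13138837 0.066     ]
tailrear [0.44420996 0.13805089 0.034     ] [0.47362752 0.19689209 0.034     ] [0.45891874 0.16747149 0.034     ] 0.06578509953078322
frontbottom [0.54862133 0.10152913 0.004     ]
carrier yaw -24.410115265960176 0.08731225314857051
tray [0.3931513 0.2223905 0.025    ]
tray [0.60383345 0.24479349 0.025     ]
tray [0.61999955 0.0700489  0.025     ]
tray [0.407967   0.05068757 0.025     ]
[[ 0.961  0.278 -0.   ]
 [ 0.278 -0.961  0.002]
 [ 0.    -0.002 -1.   ]]
```

```bash
C="python3 -m crank"; 
python3 -m crank '-1 .308 .644 .16 0 0 0;-1 .308 .644 .16 0 0 0;-1 .308 .644 .16 0 0 0;-1 .308 .644 .16 0 0 0;-1 .308 .644 .16 0 0 0' >/dev/null
python3 -m crank '-1 .308 .644 .16 0 0 0;-1 .308 .644 .16 0 0 0;-1 .308 .644 .16 0 0 0;-1 .308 .644 .16 0 0 0;-1 .308 .644 .16 0 0 0'
python3 -m crank '-1 .308 .644 0 0 0 0;-1 .308 .644 0 0 0 0;-1 .308 .644 0 0 0 0;-1 .308 .644 0 0 0 0;-1 .308 .644 0 0 0 0'>/dev/null
python3 -m crank '-1 .308 .644 0 0 0 0;-1 .308 .644 0 0 0 0;-1 .308 .644 0 0 0 0;-1 .308 .644 0 0 0 0;-1 .308 .644 0 0 0 0'
```

```text
time_s: 0.93
tcp_pos: [0.3373, -0.2958, 0.3262]
tool_rot: [-0.001, 0.99, 0.143, 0.001]
force: [0.4, -1.0, 0.3]
width: 0.0854
time_s: 1.77
tcp_pos: [0.4934, 0.0337, 0.3254]
tool_rot: [-0.002, 0.989, 0.147, 0.002]
force: [-0.9, -0.3, -0.4]
width: 0.0853
```

```bash
python3 -m crank '-1 .288 .584 0 0 0 0;-1 .288 .584 0 0 0 0;-1 .288 .584 0 0 0 0;-1 .288 .584 0 0 0 0;-1 .288 .584 0 0 0 0'
python3 - <<'E'
from h import *
c=shot("side","s1",(150,60,350,210),4);print([(proj(c,p)-[150,60])*4 for p in ([.565,.18,.255],[.565,.18,.205],bot.observe()["tcp_pos"])])
E
```

```text
time_s: 2.18
tcp_pos: [0.5668, 0.1848, 0.3231]
tool_rot: [-0.003, 0.989, 0.149, 0.001]
force: [-0.8, 0.0, -0.8]
width: 0.0853
[array([349.6021248 , 275.75648557]), array([350.50520314, 331.57214493]), array([349.30752627, 191.30738729])]
```

View pics/s1.png

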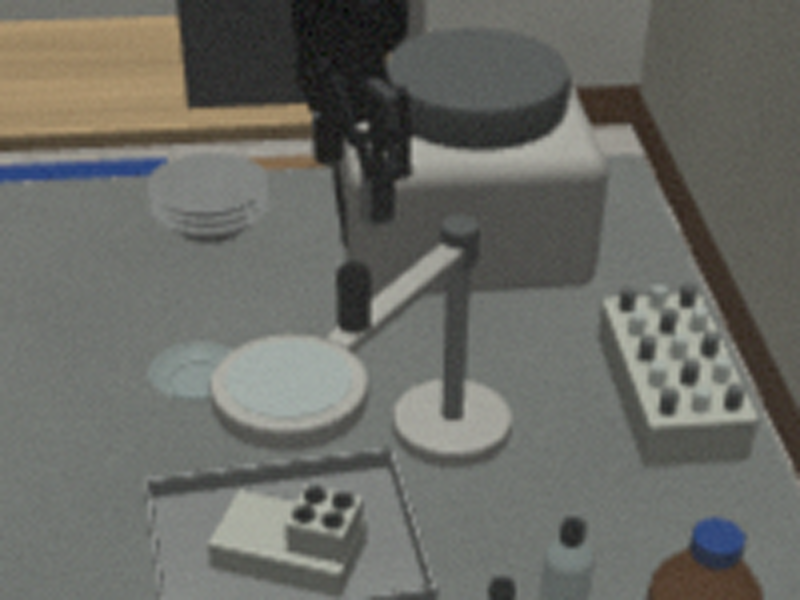

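The knob's top is at about (354,269) in the crop and the open jaws stand right above it, with the jaw axis along y. I'll go down, half close, and drag it around the arc.

```bash
python3 -m crank '-1 0 .008 -.364 0 0 0;-1 0 .008 -.364 0 0 0;-1 0 .008 -.364 0 0 0;-1 0 .008 -.364 0 0 0;-1 0 .008 -.364 0 0 0'
python3 -m crank '.2 0 0 0 0 0 0;.2 0 0 0 0 0 0;.2 0 0 0 0 0 0;.2 0 0 0 0 0 0;.2 0 0 0 0 0 0' 20
python3 - <<'E'
import numpy as np
p=np.array([.661,.289]);k=np.array([.567,.187]);t0=np.arctan2(*(k-p)[::-1]);print(t0)
for q in np.arange(0,1.3,.15):
    print(q.round(2),((p+.15*np.array([np.cos(t0-q),np.sin(t0-q)])-k)/.25).round(3))
E
```

```text
time_s: 2.65
tcp_pos: [0.566, 0.1836, 0.233]
tool_rot: [-0.002, 0.989, 0.148, 0.0]
force: [0.6, 0.1, 1.4]
width: 0.0854
time_s: 3.07
tcp_pos: [0.5664, 0.1836, 0.2342]
tool_rot: [-0.002, 0.989, 0.148, 0.001]
force: [0.7, 0.4, 0.1]
width: 0.0343
-2.31540080732448
0.0 [-0.031 -0.033]
0.15 [-0.092  0.033]
0.3 [-0.143  0.107]
0.45 [-0.182  0.188]
0.6 [-0.209  0.273]
0.75 [-0.222  0.362]
0.9 [-0.222  0.452]
1.05 [-0.209  0.541]
1.2 [-0.183  0.627]
```

```bash
python3 -m crank '.2 -.03 .03 0 0 0 0;.2 -.061 .066 0 0 0 0;.2 -.088 .1 0 0 0 0;.2 -.112 .14 0 0 0 0;.2 -.112 .14 0 0 0 0'
python3 -m crank '.2 -.02 .04 0 0 0 0;.2 -.039 .081 0 0 0 0;.2 -.055 .122 0 0 0 0;.2 -.066 .166 0 0 0 0;.2 -.066 .166 0 0 0 0'
python3 - <<'E'
from h import *
c=shot("side","s2",(150,60,350,210),4)
E
```

```text
time_s: 3.48
tcp_pos: [0.5368, 0.2202, 0.234]
tool_rot: [-0.002, 0.989, 0.149, 0.0]
force: [0.1, -0.6, 0.4]
width: 0.0341
time_s: 3.9
tcp_pos: [0.5197, 0.2642, 0.2341]
tool_rot: [-0.003, 0.989, 0.15, 0.001]
force: [0.1, 1.1, -0.4]
width: 0.034
```

View pics/s2.png

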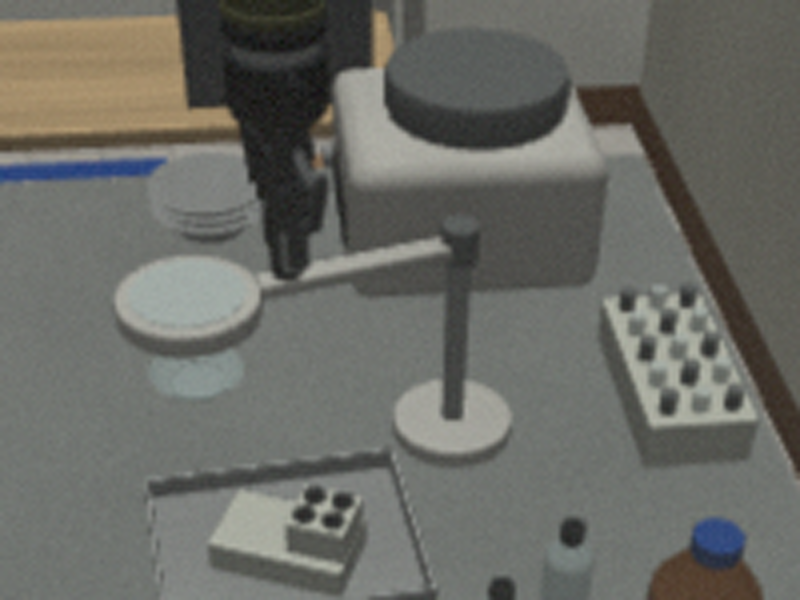

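The magnifier follows: the arm is now nearly along -x and the lens is off the tray. I'll continue to the stop, watching the force.

```bash
python3 -m crank '.2 -.01 .045 0 0 0 0;.2 -.015 .089 0 0 0 0;.2 -.015 .13 0 0 0 0;.2 -.015 .175 0 0 0 0;.2 -.015 .175 0 0 0 0'
python3 -m crank '.2 .005 .04 0 0 0 0;.2 .013 .089 0 0 0 0;.2 .013 .089 0 0 0 0'
python3 -m crank '.2 .012 .045 0 0 0 0;.2 .012 .045 0 0 0 0'
python3 -m crank '.2 .014 .04 0 0 0 0;.2 .014 .04 0 0 0 0'
```

```text
time_s: 4.37
tcp_pos: [0.5163, 0.3096, 0.2341]
tool_rot: [-0.004, 0.989, 0.151, 0.001]
force: [0.6, 0.8, 0.8]
width: 0.0345
time_s: 4.62
tcp_pos: [0.5198, 0.334, 0.2341]
tool_rot: [-0.005, 0.988, 0.152, 0.001]
force: [-0.3, 0.5, 0.6]
width: 0.0343
time_s: 4.78
tcp_pos: [0.5232, 0.3469, 0.2341]
tool_rot: [-0.005, 0.988, 0.152, 0.002]
force: [-0.5, -0.1, 0.5]
width: 0.0339
time_s: 4.95
tcp_pos: [0.5272, 0.3584, 0.2342]
tool_rot: [-0.006, 0.988, 0.152, 0.002]
force: [-0.0, -0.4, 0.7]
width: 0.034
```

```bash
python3 -m crank '.2 .018 .04 0 0 0 0;.2 .018 .04 0 0 0 0;.2 .018 .04 0 0 0 0'
python3 - <<'E'
from h import *
c=shot("side","s3",(150,60,350,210),4)
E
```

```text
time_s: 5.2
tcp_pos: [0.5318, 0.3641, 0.2335]
tool_rot: [-0.001, 0.988, 0.152, -0.0]
force: [-2.5, -16.8, 2.0]
width: 0.0343
```

View pics/s3.png

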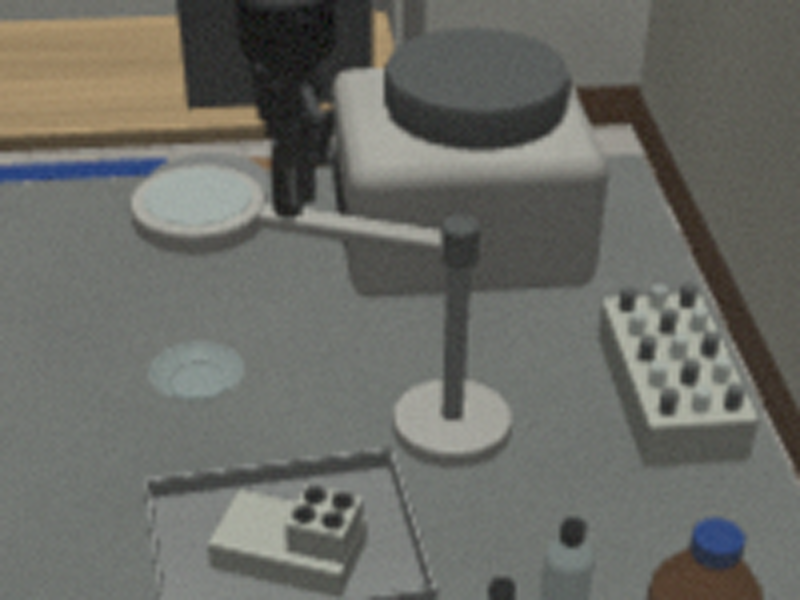

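The arm is at its stop (17 N reaction), with the lens well clear of the tray. Now retreat and go over the carrier.

```bash
python3 -m crank '.2 -.006 -.02 0 0 0 0;-.4 -.006 -.02 0 0 0 0;-.6 -.006 -.02 0 0 0 0;-.6 -.006 -.02 0 0 0 0'
python3 -m crank '-.6 0 0 .46 0 0 0;-.6 0 0 .46 0 0 0;-.6 0 0 .46 0 0 0;-.6 0 0 .46 0 0 0'
python3 -m crank '-1 .02 -.5 0 0 0 -.06;-1 .02 -.5 0 0 0 -.06;-1 .02 -.5 0 0 0 -.06;-1 .02 -.5 0 0 0 -.06;-1 .02 -.5 0 0 0 -.06'
python3 -m crank '-1 .02 -.41 -.4 0 0 -.0525;-1 .02 -.41 -.4 0 0 -.0525;-1 .02 -.41 -.4 0 0 -.0525;-1 .02 -.41 -.4 0 0 -.0525;-1 .02 -.41 -.4 0 0 -.0525'
python3 - <<'E'
from h import *
o=bot.observe();print(R.from_quat(o["tool_rot"][[1,2,3,0]]).as_matrix().round(3))
c=shot("side","s4")
E
```

```text
time_s: 5.58
tcp_pos: [0.5304, 0.3597, 0.2338]
tool_rot: [-0.002, 0.988, 0.152, 0.0]
force: [1.0, 0.6, 0.4]
width: 0.0678
time_s: 5.92
tcp_pos: [0.5326, 0.3618, 0.3595]
tool_rot: [-0.005, 0.988, 0.152, 0.008]
force: [1.7, 0.1, 1.1]
width: 0.0684
time_s: 6.33
tcp_pos: [0.5379, 0.2357, 0.3602]
tool_rot: [-0.004, 0.999, -0.037, 0.009]
force: [0.3, -0.6, 0.5]
width: 0.0852
time_s: 6.75
tcp_pos: [0.5411, 0.132, 0.2552]
tool_rot: [-0.001, 0.98, -0.2, 0.006]
force: [-0.4, -0.7, -0.6]
width: 0.0853
[[ 0.92  -0.392  0.012]
 [-0.392 -0.92  -0.   ]
 [ 0.011 -0.004 -1.   ]]
```

```bash
python3 -m crank '-1 0 0 -.58 0 0 0;-1 0 0 -.58 0 0 0;-1 0 0 -.58 0 0 0;-1 0 0 -.58 0 0 0;-1 0 0 -.58 0 0 0'
python3 - <<'E'
from h import *
c=shot("side","s5",(170,130,270,230),6);print((proj(c,bot.observe()["tcp_pos"])-[170,130])*6,[(proj(c,[.54,.131,z])-[170,130])*6 for z in(.066,.1)])
E
```

```text
time_s: 7.22
tcp_pos: [0.5393, 0.1348, 0.1083]
tool_rot: [-0.001, 0.98, -0.198, 0.004]
force: [-0.4, -0.2, 0.2]
width: 0.0853
[370.85178493 277.24529635] [array([370.86914704, 346.97825512]), array([369.26618006, 299.3702454 ])]
```

View pics/s5.png

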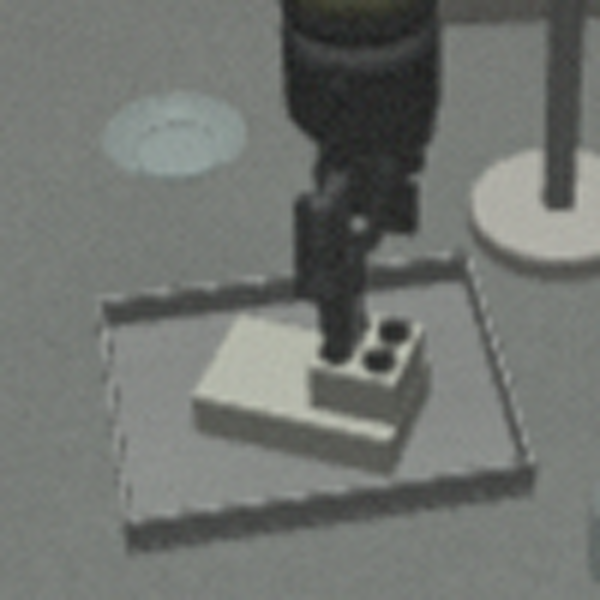

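The near fingertip is at (340,355) in the crop, above the near face of the block, whose top is centred at about (368,342). That's aligned to a few mm, so I'll go down and grip.

```bash
python3 -m crank '-1 .008 -.01 -.12 0 0 0;-1 .008 -.01 -.217 0 0 0;-1 .008 -.01 -.217 0 0 0;-1 .008 -.01 -.217 0 0 0'
python3 -m crank '1 0 0 0 0 0 0;1 0 0 0 0 0 0;1 0 0 0 0 0 0;1 0 0 0 0 0 0;1 0 0 0 0 0 0' 40
python3 -m crank '1 0 0 0 0 0 0;1 0 0 0 0 0 0;1 0 0 .05 0 0 0;1 0 0 .1 0 0 0;1 0 0 .1 0 0 0'
python3 -m crank '1 0 0 .25 0 0 0;1 0 0 .25 0 0 0;1 0 0 .25 0 0 0'
python3 - <<'E'
from h import *
c=shot("side","s6",(170,120,270,220),6);print((proj(c,bot.observe()["tcp_pos"])-[170,120])*6)
E
```

```text
time_s: 7.6
tcp_pos: [0.5448, 0.1334, 0.0597]
tool_rot: [-0.002, 0.98, -0.198, 0.007]
force: [-0.3, -0.4, -0.0]
width: 0.0855
time_s: 8.02
tcp_pos: [0.547, 0.1336, 0.063]
tool_rot: [-0.003, 0.98, -0.198, 0.009]
force: [-0.8, -0.5, 8.0]
width: 0.0488
time_s: 8.43
tcp_pos: [0.549, 0.1339, 0.0915]
tool_rot: [-0.004, 0.98, -0.198, 0.012]
force: [1.4, 0.3, -2.2]
width: 0.0492
time_s: 8.68
tcp_pos: [0.5532, 0.1346, 0.1615]
tool_rot: [-0.006, 0.98, -0.198, 0.018]
force: [1.7, 0.4, -2.1]
width: 0.0492
[388.89762061 267.03587702]
```

View pics/s6.png

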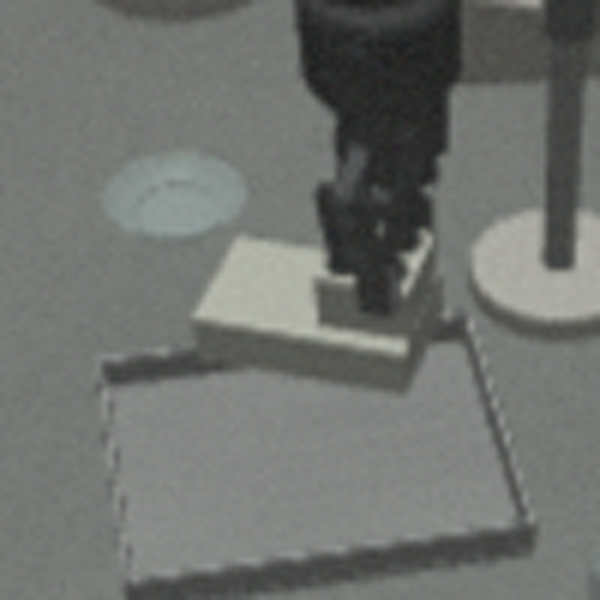

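The carrier is held level and clear of the tray, with a small tool tilt building up. I'll work out the correction and the placing shift.

```bash
cat >> h.py <<'E'
G=np.array([.635,-.218,.004]); yaw=np.radians(-22.3); GX=np.array([np.cos(yaw),np.sin(yaw),0]); GY=np.array([-np.sin(yaw),np.cos(yaw),0])
def tool(): o=bot.observe(); return np.array(o["tcp_pos"]),R.from_quat(np.array(o["tool_rot"])[[1,2,3,0]])
def want(p,lean=0):
    z=np.cos(lean)*np.array([0,0,-1])+np.sin(lean)*GX; y=-GY; x=np.cross(y,z)
    t,r=tool(); w=R.from_matrix(np.c_[x,y,z])*r.inv()
    print("tcp",t.round(4),"shift",((np.array(p)-t)/.25).round(3),"rot",(w.as_rotvec()/2/np.pi).round(4), "gate-frame tcp",[(t-G)@GX,(t-G)@GY,t[2]-.004])
E
python3 - <<'E'
from h import *
want(G+GX*(-.075)+[0,0,.17])
E
```

```text
tcp [0.5517 0.1343 0.1584] shift [ 0.056 -1.296  0.062] rot [-0.0007  0.0053  0.0014] gate-frame tcp [np.float64(-0.21076085133201433), np.float64(0.2943916999116659), np.float64(0.15443639909966958)]
```

```bash
python3 -m crank '1 0 0 .1 0 .0053 0;1 0 -.1 .1 0 .0053 .0014;1 .01 -.25 .1 0 .0053 .0014;1 .02 -.4 .1 0 .0053 .0014;1 .02 -.55 .1 0 .0053 .0014'
python3 -m crank '1 .01 -.15 0 0 .002 0;1 .015 -.3 0 0 .002 0;1 .02 -.45 0 0 .002 0;1 .02 -.6 0 0 .002 0;1 .02 -.6 0 0 .002 0'
python3 - <<'E'
from h import *
want(G+GX*(-.075)+[0,0,.10])
E
```

```text
time_s: 9.15
tcp_pos: [0.5558, -0.0042, 0.1815]
tool_rot: [-0.002, 0.981, -0.193, -0.002]
force: [-0.3, -0.6, -3.4]
width: 0.049
time_s: 9.57
tcp_pos: [0.5596, -0.1598, 0.1795]
tool_rot: [0.0, 0.981, -0.196, -0.009]
force: [-0.7, 0.2, -3.9]
width: 0.0492
tcp [ 0.5596 -0.1598  0.1795] shift [ 0.024 -0.119 -0.302] rot [-0.0004 -0.0027  0.0007] gate-frame tcp [np.float64(-0.09187474801176299), np.float64(0.025231550394967175), np.float64(0.17545425503446802)]
```

```bash
python3 -m crank '1 .012 -.06 -.1 0 -.0027 .0007;1 .024 -.119 -.2 0 -.0027 .0007;1 .024 -.119 -.3 0 -.0027 .0007;1 .024 -.119 -.3 0 -.0027 .0007;1 .024 -.119 -.3 0 -.0027 .0007'
python3 - <<'E'
from h import *
a=shot("side","s7");b=shot("top","t7")
A=cv2.resize(a["image"][215:325,185:300],None,fx=4,fy=4,interpolation=cv2.INTER_CUBIC);B=cv2.resize(b["image"][130:260,265:355],None,fx=3.7,fy=3.7,interpolation=cv2.INTER_CUBIC)
o=np.zeros((600,800,3),np.uint8);o[:A.shape[0],:A.shape[1]]=A;o[:B.shape[0],464:464+B.shape[1]]=B;cv2.imwrite("pics/c7.png",o)
want(G+GX*(-.075)+[0,0,.06])
# expected lane lines in side crop
for x in(-.2,-.1,-.01):
    print(x,[((proj(a,G+GX*x+GY*y+[0,0,0])-[185,215])*4).round() for y in(-.046,0,.046)])
E
```

```text
time_s: 9.98
tcp_pos: [0.5632, -0.1884, 0.101]
tool_rot: [-0.002, 0.981, -0.194, -0.004]
force: [0.1, -0.3, -2.3]
width: 0.0489
tcp [ 0.566  -0.1892  0.1052] shift [-0.002 -0.001 -0.165] rot [-0.0003  0.0001 -0.0001] gate-frame tcp [np.float64(-0.0747440514219528), np.float64(0.0004741583654864247), np.float64(0.10118254095754839)]
-0.2 [array([ 66., 289.]), array([ 90., 233.]), array([113., 180.])]
-0.1 [array([209., 326.]), array([229., 268.]), array([248., 213.])]
-0.01 [array([342., 361.]), array([358., 300.]), array([373., 243.])]
```

View pics/c7.png

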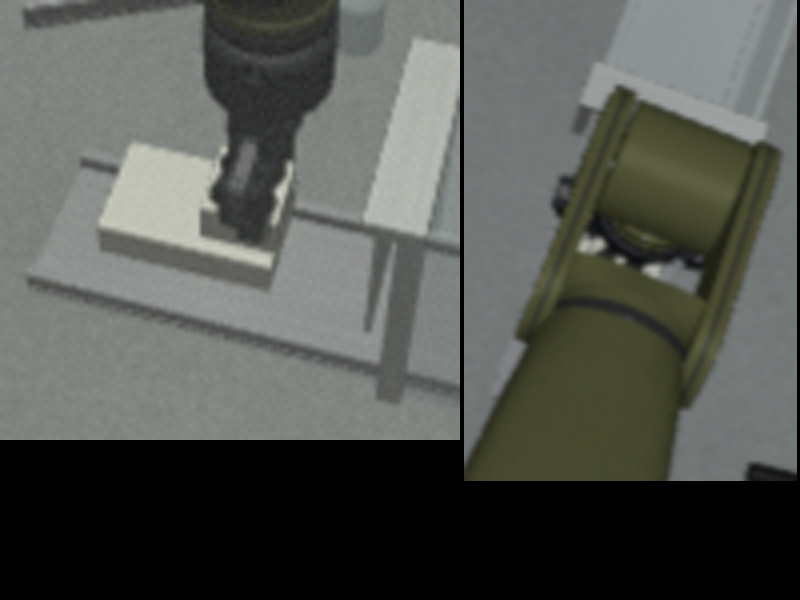

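The side crop shows the carrier over the lane, block towards the bay, with lower near corners at (101,250) and (270,287). The rails run as predicted. Checking those corners in the gate frame:

Run:
```python
from h import *
a=load("s7")
for n,u,v,z in[("rear near bot",101,250,.046),("front near bot",270,287,.046),("rear near top",99,232,.076),("rear far top",132,144,.076),("front near top",272,268,.076),
 ("rail near end top",28,278,.016),("rail near @post top",378,356,.016),("far rail end",83,160,.016),("far rail @bar",362,224,.016)]:
    p=at_z(a,(185+u/4,215+v/4),z)-G; print(n,(p@GX).round(4),(p@GY).round(4))
```

```text
rear near bot -0.1758 -0.0356
front near bot -0.0628 -0.0318
rear near top -0.1729 -0.0413
rear far top -0.1759 0.0296
front near top -0.0608 -0.0364
rail near end top -0.2234 -0.0515
rail near @post top 0.0123 -0.0431
far rail end -0.2228 0.0487
far rail @bar -0.0196 0.0511
```

```bash
python3 -m crank '1 .008 .018 -.06 0 0 0;1 .008 .018 -.12 0 0 0;1 .008 .018 -.155 0 0 0;1 .008 .018 -.155 0 0 0'
python3 -m crank '1 0 0 -.006 0 0 0;1 0 0 -.012 0 0 0;1 0 0 -.012 0 0 0'
python3 -c "
from h import *
want(G)"
```

```text
time_s: 10.42
tcp_pos: [0.5674, -0.1839, 0.0657]
tool_rot: [-0.001, 0.981, -0.193, -0.001]
force: [-0.7, 1.1, -2.9]
width: 0.0489
time_s: 10.67
tcp_pos: [0.568, -0.1841, 0.0636]
tool_rot: [-0.001, 0.981, -0.193, -0.0]
force: [0.8, 0.9, -3.7]
width: 0.0489
tcp [ 0.568  -0.1841  0.0636] shift [ 0.268 -0.136 -0.238] rot [-0.0004  0.     -0.0002] gate-frame tcp [np.float64(-0.07483302754856103), np.float64(0.005988764881448644), np.float64(0.05962115418608106)]
```

```bash
python3 -m crank '1 0 0 -.012 0 0 0;1 0 0 -.012 0 0 0'
python3 -m crank '1 0 0 -.012 0 0 0;1 0 0 -.012 0 0 0'
```

```text
time_s: 10.83
tcp_pos: [0.5694, -0.1848, 0.0633]
tool_rot: [-0.001, 0.981, -0.193, 0.001]
force: [-1.8, 0.3, 4.4]
width: 0.0491
time_s: 11.0
tcp_pos: [0.5707, -0.1854, 0.0632]
tool_rot: [-0.001, 0.981, -0.193, 0.003]
force: [-3.9, 1.3, 7.3]
width: 0.0491
```

It's down (force reversed). Release, rise, and move back behind the tail.

```bash
python3 -m crank '-1 0 0 0 0 0 0;-1 0 0 0 0 0 0;-1 0 0 0 0 0 0;-1 0 0 0 0 0 0;-1 0 0 0 0 0 0'
python3 -m crank '-1 0 0 .12 0 0 0;-1 0 0 .26 0 0 0;-1 0 0 .4 0 0 0;-1 0 0 .4 0 0 0'
python3 -m crank '-1 -.2 .08 .0 0 0 0;-1 -.4 .16 .0 0 0 0;-1 -.6 .24 .0 0 0 0;-1 -.6 .24 0 0 0 0;-1 -.6 .24 0 0 0 0'
python3 - <<'E'
from h import *
a=shot("side","s8",(160,180,360,330),4)
want(G+GX*(-.225)+[0,0,.12],np.radians(45))
E
```

```text
time_s: 11.42
tcp_pos: [0.5707, -0.1855, 0.0632]
tool_rot: [-0.001, 0.981, -0.193, 0.003]
force: [0.4, 0.3, 0.0]
width: 0.0857
time_s: 11.75
tcp_pos: [0.5749, -0.1872, 0.172]
tool_rot: [0.001, 0.981, -0.193, 0.009]
force: [1.3, -0.9, 1.5]
width: 0.0854
time_s: 12.17
tcp_pos: [0.4198, -0.1248, 0.1696]
tool_rot: [0.0, 0.981, -0.192, 0.007]
force: [1.2, -0.2, -0.4]
width: 0.0855
tcp [ 0.4225 -0.126   0.1709] shift [ 0.017 -0.026 -0.188] rot [-0.0465 -0.1129 -0.0004] gate-frame tcp [np.float64(-0.23152724473428757), np.float64(0.004455809781522366), np.float64(0.1668904722521086)]
```

View pics/s8.png

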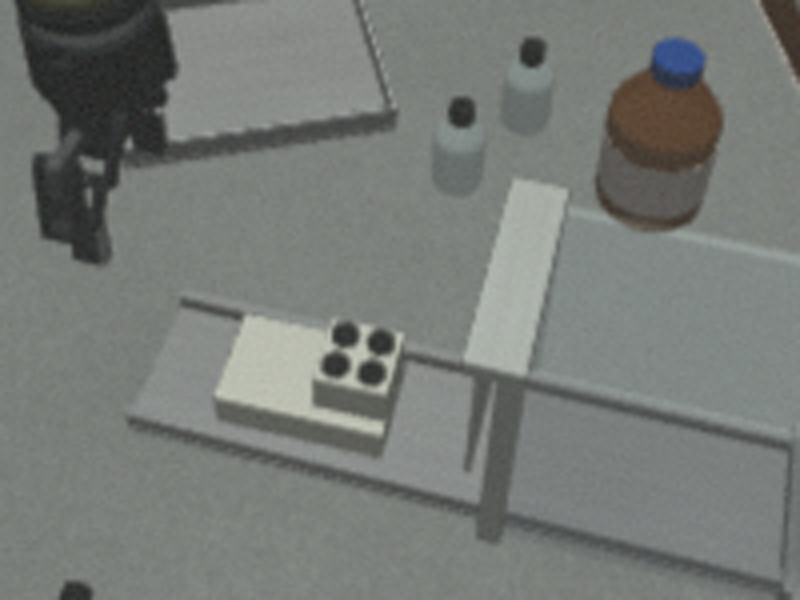

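The carrier stands upright on the lane, tail rear near corner at (217,408), block towards the bay, flap hanging shut. Now lean the tool back behind it.

```bash
python3 -m crank '.3 0 -.01 0 -.0075 -.018 0;.3 0 -.01 0 -.015 -.036 0;.3 0 -.01 0 -.0225 -.055 0;.3 0 -.01 0 -.03 -.073 0;.3 0 -.01 0 -.03 -.073 0'
python3 -m crank '.3 0 0 0 -.0075 -.018 0;.3 0 0 0 -.0165 -.04 0;.3 0 0 0 -.0165 -.04 0;.3 0 0 0 -.0165 -.04 0'
python3 - <<'E'
from h import *
a=load("s8")
for n,u,v,z in[("rear near bot",217,408,.004),("front near bot",383,453,.004),("rear far top",243,317,.034),("rear near top",216,392,.034),("flap corner",470,470,.049),("rail near end top",128,415,.016),("rail near @post top",480,502,.016),("far rail end",183,297,.016),("post foot",478,540,0),("endwall near",785,583,.016)]:
    p=at_z(a,(160+u/4,180+v/4),z)-G; print(n,(p@GX).round(4),(p@GY).round(4))
want(G+GX*(-.225)+[0,0,.12],np.radians(45));print(bot.observe()["qpos"].round(2))
E
```

```text
time_s: 12.63
tcp_pos: [0.4195, -0.1271, 0.1669]
tool_rot: [0.048, 0.949, -0.186, 0.249]
force: [-0.3, -0.4, -1.7]
width: 0.0301
time_s: 12.97
tcp_pos: [0.419, -0.1269, 0.166]
tool_rot: [0.073, 0.908, -0.178, 0.373]
force: [-0.2, -0.3, 0.6]
width: 0.0302
rear near bot -0.1726 -0.0211
front near bot -0.0556 -0.0232
rear far top -0.1719 0.0345
rear near top -0.1692 -0.0273
flap corner 0.0054 -0.0457
rail near end top -0.2243 -0.0494
rail near @post top 0.0144 -0.0469
far rail end -0.2237 0.0511
post foot 0.018 -0.0641
endwall near 0.2053 -0.0486
tcp [ 0.419  -0.1269  0.166 ] shift [ 0.031 -0.023 -0.168] rot [-0.0003 -0.0008 -0.0004] gate-frame tcp [np.float64(-0.23438045879399105), np.float64(0.0022956719600275427), np.float64(0.1619970643820497)]
[-0.44 -0.86  2.63  0.07  0.58  1.48]
```

Fiducials (lane end, flap, post, end wall) all read about 5 mm too far in x, so the real gate lies about 5 mm deeper along the lane. The tail's rear is at -0.171 in my frame. Lower behind it.

```bash
python3 -m crank '.3 .089 -.036 -.1 0 0 0;.3 .089 -.036 -.25 0 0 0;.3 .089 -.036 -.4 0 0 0;.3 .089 -.036 -.4 0 0 0;.3 .089 -.036 -.4 0 0 0'
python3 - <<'E'
from h import *
want(G+GX*(-.21)+GY*.003+[0,0,.0225],np.radians(45));print(bot.observe()["qpos"].round(2))
E
```

```text
time_s: 13.38
tcp_pos: [0.4305, -0.1361, 0.0818]
tool_rot: [0.069, 0.911, -0.178, 0.366]
force: [-0.1, 0.3, 0.7]
width: 0.03
tcp [ 0.4305 -0.1361  0.0818] shift [ 0.045  0.002 -0.221] rot [-0.0019 -0.0031 -0.0009] gate-frame tcp [np.float64(-0.22025234145123632), np.float64(-0.0018365456896631688), np.float64(0.07780438868751069)]
[-0.46 -0.6   2.66  0.17  0.32  1.36]
```

Joint 5 reached its 0.32 limit, so a 45° lean isn't available this close in. I'll use 30° for the start and increase it farther out.

```bash
python3 -m crank '.3 0 0 0 .0063 .0154 0;.3 0 0 0 .0126 .03 0;.3 0 0 0 .0126 .03 0;.3 0 .015 -.05 .0126 .03 0;.3 0 .015 -.1 .0126 .03 0'
python3 - <<'E'
from h import *
want(G+GX*(-.213)+GY*.003+[0,0,.0225],np.radians(30));print(bot.observe()["qpos"].round(2))
E
```

```text
time_s: 13.8
tcp_pos: [0.4339, -0.1336, 0.0609]
tool_rot: [0.051, 0.942, -0.184, 0.275]
force: [-0.6, 0.5, -0.4]
width: 0.03
tcp [ 0.4339 -0.1336  0.0609] shift [ 0.021 -0.003 -0.138] rot [ 0.0017  0.0068 -0.0007] gate-frame tcp [np.float64(-0.21806103035124955), np.float64(0.0018038922089801956), np.float64(0.05689201927543143)]
[-0.44 -0.45  2.55  0.07  0.47  1.47]
```

```bash
python3 -m crank '.3 .015 0 -.05 0 .002 0;.3 .015 0 -.1 0 .002 0;.3 .015 0 -.135 0 .002 0;.3 .015 0 -.135 0 .002 0'
python3 - <<'E'
from h import *
want(G+GX*(-.16)+GY*.003+[0,0,.0225],np.radians(30));print(bot.observe()["qpos"].round(2))
a=shot("side","s9");np.set_printoptions(suppress=True)
E
```

```text
time_s: 14.13
tcp_pos: [0.4381, -0.1336, 0.0271]
tool_rot: [0.052, 0.944, -0.184, 0.27]
force: [0.3, 0.8, -0.2]
width: 0.0304
tcp [ 0.4381 -0.1336  0.0271] shift [ 0.2   -0.084 -0.002] rot [ 0.0017  0.0049 -0.0007] gate-frame tcp [np.float64(-0.21420992182598178), np.float64(0.0033587876622312995), np.float64(0.02306071924072464)]
[-0.43 -0.34  2.55  0.06  0.37  1.48]
```

```bash
python3 -m crank '.3 .037 -.015 0 0 0 0;.3 .074 -.03 0 0 0 0;.3 .111 -.045 0 0 0 0;.3 .148 -.06 0 0 0 0;.3 .148 -.06 0 0 0 0'
python3 -m crank '.3 .037 -.015 0 0 0 0;.3 .074 -.03 0 0 0 0;.3 .111 -.045 0 0 0 0;.3 .148 -.06 0 0 0 0;.3 .148 -.06 0 0 0 0'
python3 - <<'E'
from h import *
want(G+GX*(-.12)+GY*.003+[0,0,.0225],np.radians(35));print(bot.observe()["qpos"].round(2))
a=shot("side","s10",(160,180,360,330),4)
E
```

```text
time_s: 14.6
tcp_pos: [0.4785, -0.1501, 0.031]
tool_rot: [0.053, 0.943, -0.184, 0.273]
force: [0.7, -0.9, 1.6]
width: 0.0299
time_s: 15.02
tcp_pos: [0.5174, -0.166, 0.0331]
tool_rot: [0.053, 0.942, -0.184, 0.275]
force: [0.2, 0.5, 0.8]
width: 0.0299
tcp [ 0.5174 -0.166   0.0331] shift [ 0.031 -0.015 -0.026] rot [-0.0028 -0.0063 -0.0007] gate-frame tcp [np.float64(-0.12850659609459245), np.float64(0.003482058395803393), np.float64(0.029059530600914502)]
[-0.42 -0.11  2.36  0.06  0.32  1.49]
```

View pics/s10.png

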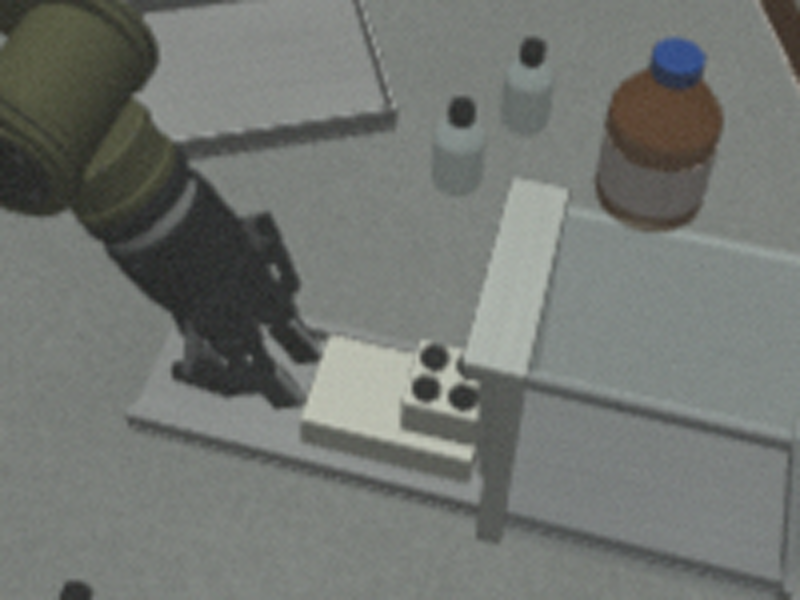

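The carrier is moving straight and upright in the lane, with its block at the gate. The tool has crept up 6 mm at the joint-5 limit, so I'll ease the lean slightly, lower it, and keep pushing.

```bash
python3 -m crank '.3 .03 -.012 -.015 .001 .004 0;.3 .06 -.024 -.028 .001 .004 0;.3 .09 -.036 -.032 .001 .004 0;.3 .12 -.048 -.032 .001 .004 0;.3 .12 -.048 -.032 .001 .004 0'
python3 - <<'E'
from h import *
want(G+GX*(-.06)+GY*.003+[0,0,.0225],np.radians(30));print(bot.observe()["qpos"].round(2))
E
```

```text
time_s: 15.48
tcp_pos: [0.5478, -0.1782, 0.0255]
tool_rot: [0.052, 0.946, -0.184, 0.263]
force: [-1.1, -0.2, 1.2]
width: 0.0297
tcp [ 0.5478 -0.1782  0.0255] shift [ 0.131 -0.057  0.004] rot [ 0.0015  0.0026 -0.0007] gate-frame tcp [np.float64(-0.09576848388122547), np.float64(0.003780155090455539), np.float64(0.021490658339006964)]
[-0.41 -0.01  2.28  0.04  0.33  1.51]
```

```bash
python3 -m crank '.3 .035 -.015 0 0 0 0;.3 .07 -.03 0 0 0 0;.3 .105 -.044 0 0 0 0;.3 .14 -.059 0 0 0 0;.3 .14 -.059 0 0 0 0'
python3 -m crank '.3 .035 -.015 -.005 0 .001 0;.3 .07 -.03 -.008 0 .001 0;.3 .105 -.044 -.008 0 .001 0;.3 .125 -.052 -.008 0 .001 0;.3 .125 -.052 -.008 0 .001 0'
python3 - <<'E'
from h import *
want(G+GX*(.001)+GY*.003+[0,0,.0225],np.radians(30));print(bot.observe()["qpos"].round(2))
a=shot("side","s11")
# carrier outline: bright pixels in a lane crop
E
```

```text
time_s: 15.9
tcp_pos: [0.5852, -0.1941, 0.0266]
tool_rot: [0.053, 0.945, -0.184, 0.264]
force: [1.2, 0.3, 0.7]
width: 0.0297
time_s: 16.32
tcp_pos: [0.6179, -0.2077, 0.0252]
tool_rot: [0.054, 0.946, -0.184, 0.262]
force: [-0.3, 0.3, 0.0]
width: 0.0295
tcp [ 0.6179 -0.2077  0.0252] shift [ 0.077 -0.031  0.005] rot [ 0.0018  0.0024 -0.0007] gate-frame tcp [np.float64(-0.019710528759600564), np.float64(0.00299998134209699), np.float64(0.02119686433180566)]
[-0.41  0.15  2.11  0.03  0.34  1.52]
```

```bash
python3 -m crank '.3 .025 -.01 0 0 0 0;.3 .05 -.021 0 0 0 0;.3 .075 -.031 0 0 0 0;.3 .092 -.037 0 0 0 0;.3 .092 -.037 0 0 0 0'
python3 - <<'E'
from h import *
want(G+GX*(.004)+GY*.003+[0,0,.0225],np.radians(30));print(bot.observe()["qpos"].round(2))
E
python3 -m crank '.3 -.06 .025 0 0 0 0;.3 -.12 .05 0 0 0 0;.3 -.24 .1 0 0 0 0;.3 -.36 .15 0 0 0 0;.3 -.36 .15 0 0 0 0'
python3 -m crank '.3 -.1 .04 .1 0 .0 0;.3 -.2 .08 .25 0 0 0;.3 -.2 .08 .4 0 0 0;.3 -.2 .08 .5 0 0 0;.3 -.2 .08 .5 0 0 0'
python3 - <<'E'
from h import *
a=shot("side","s12");b=shot("top","t12")
A=cv2.resize(a["image"][210:335,235:385],None,fx=5.3,fy=5.3,interpolation=cv2.INTER_CUBIC)[:600,:490]
A=cv2.resize(a["image"][225:325,265:365],None,fx=5,fy=5,interpolation=cv2.INTER_CUBIC);B=cv2.resize(b["image"][85:185,285:360],None,fx=4,fy=4,interpolation=cv2.INTER_CUBIC)
o=np.zeros((500,800,3),np.uint8);o[:500,:500]=A;o[:400,500:]=B;cv2.imwrite("pics/c12.png",o)
for x in(0,.0055,.02,.135): print(x,[((proj(a,G+GX*x+GY*y)-[265,225])*5).round() for y in(-.035,.035)],[((proj(b,G+GX*x+GY*y+[0,0,.03])-[285,85])*4+[500,0]).round() for y in(-.035,.035)])
E
```

```text
time_s: 16.78
tcp_pos: [0.6417, -0.2173, 0.0257]
tool_rot: [0.054, 0.946, -0.184, 0.263]
force: [-0.3, 0.6, -0.3]
width: 0.0296
tcp [ 0.6417 -0.2173  0.0257] shift [-0.007  0.002  0.003] rot [ 0.0019  0.0026 -0.0007] gate-frame tcp [np.float64(0.005946024235942786), np.float64(0.003159572967841435), np.float64(0.021655409444339226)]
[-0.41  0.2   2.05  0.02  0.35  1.53]
time_s: 17.2
tcp_pos: [0.5452, -0.1768, 0.0216]
tool_rot: [0.053, 0.947, -0.184, 0.259]
force: [-1.4, 0.2, -1.7]
width: 0.0296
time_s: 17.62
tcp_pos: [0.4994, -0.1586, 0.1561]
tool_rot: [0.054, 0.945, -0.183, 0.266]
force: [0.8, -0.3, 0.7]
width: 0.0304
0 [array([ 51., 387.]), array([ 80., 275.])] [array([659., 374.]), array([575., 343.])]
0.0055 [array([ 62., 390.]), array([ 89., 277.])] [array([661., 368.]), array([577., 337.])]
0.02 [array([ 89., 397.]), array([116., 284.])] [array([667., 351.]), array([584., 320.])]
0.135 [array([312., 454.]), array([327., 335.])] [array([716., 219.]), array([633., 189.])]
```

View pics/c12.png

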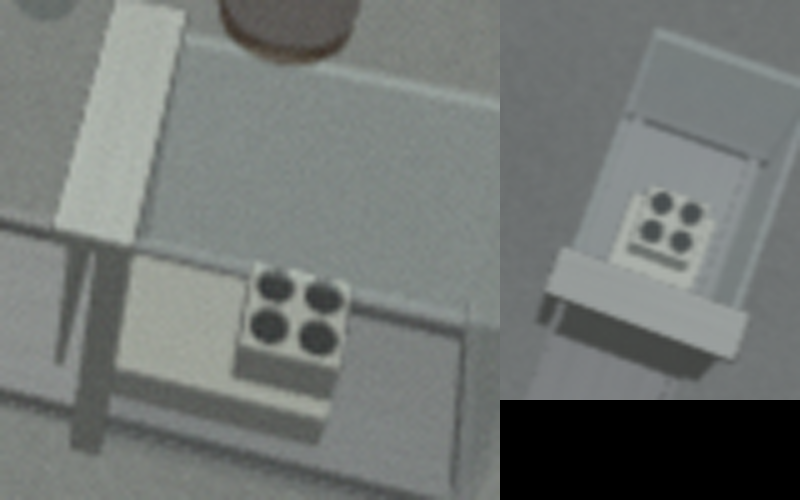

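The flap's lower corner is back at exactly its starting pixel (277,297), so it's shut. The carrier's front lower corner at (320,442) puts its tail about 18 mm inside the gate; it is upright and centred. The robot is clear.

```bash
python3 -m crank '.3 0 0 0 0 0 0;.3 0 0 0 0 0 0;.3 0 0 0 0 0 0'
python3 -c "
from h import *
print(bot.hand_in())"
```

```text
time_s: 17.97
tcp_pos: [0.496, -0.1571, 0.1478]
tool_rot: [0.053, 0.947, -0.184, 0.26]
force: [-0.7, 0.5, 0.6]
width: 0.0299
the job is handed in; nothing more can be done
None
```

The job was done and handed in at about 18 s of the 67 s allowed; the hand-in itself reports no verdict.

**What I did:** I dragged the magnifier by its knob round to its stop, where it pushed back with 17 N. Then I lifted the carrier out of the tray, stood it on the lane with its block towards the flap, and let go. Finally I pushed it through the flap from behind, with the tool leaned back.

**Last checks:**
- **Carrier:** the last pictures show it upright and centred inside the bay, with its tail end about 18 mm past the gate.
- **Flap:** its lower corner was back at its starting pixel, so it is shut.
- **Robot:** it stood clear, with only sensor noise on the force reading.
- **Bystanders:** the two vials and the bottle looked unmoved in the lane views. I did not check the dish, bowls or spatula again at the end, but I planned no contact with them.

**Where things disagreed:**
- My first gate estimate was about 5 mm too near the robot, judging by the lane end, posts and end wall, so I pushed farther to allow for it.
- The planned 45° lean ran into joint 5's limit, so I pushed at about 30°.

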